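# Slide the plug-in module onto the test box rail until it latches

## Task

Pick up the plug-in module (the grey block with the wide flat brass foot, not the same block without a foot), set it on the open end of the rail in front of the test box (the one with the black rocker switch) and slide it fully home against the box, so that the sprung catch snaps up behind its foot; then let go. Do not knock over the glass rectifier tube.

Things in the scene. Friction and masses are not known exactly. Their poses are not given: they have to be found in the camera images.
- module: Plug-in module, 0.18-0.35 kg, upright: brass foot plate 60 (x) x 56 (y) x 8 mm, on it, centred, a grey plastic housing 44 (x) x 34 (y) x 60 mm; 68 mm high. Origin: centre of foot's underside, z up. Either x end may go first into the rail. Grip the 34 mm width in the upper half, so the fingers clear the rail walls. A like block without foot stands nearby.
- dock: Grey test box 50 mm high and its rail, fixed. Origin: on the table, centre of the channel's mouth; x = slide direction. Rail floor 6 mm thick, 110 wide, x -110 to 90 (box face = stop). Channel x 0 to 90: walls 64 apart, 24 high, with lips 44 apart, 12 above the floor, that go over the foot. Funnel x -50 to 0, 100 to 64 wide, 20 high. Set module down at x -60, slide straight to home, x 57.5 to 60.
- latch (a joint): Sprung brass catch in the rail floor: a ramp 24 mm wide, about 10 to 27.5 mm inside the channel's mouth, 5 mm above the floor. Value in m: 0 = up, about 0.005 = pressed flush by the foot passing over it (spring about 2 N; sliding the module over it takes some 1 to 4 N). It springs back to 0 behind the foot when the module is home and blocks its way back.
- tube: Glass rectifier tube standing upright on its black base, 36 mm in diameter, 87 mm high, fragile, not to be knocked over. Origin: centre of its underside, z up.
Things that resemble listed ones, but are neither listed nor needed, are in the scene too. What is shaped like the module but blue or purple is not meant.

How it is judged:
By the outcome, as a careful person would: the job done as asked, in the order asked, and still so for the second after the job is handed in, with the robot touching nothing.
It also fails if it takes over 38 s, if anything falls off the work surface, if the arm or the gripper's body presses on something with over 40 N, if the wrist force passes 120 N, or if a joint passes its speed limit or range.

## Robot

A 6-joint arm with a two-finger parallel gripper is mounted at the origin on the work surface. World frame = base frame: x ahead of the robot, y to its left, z up, the work surface at z = 0. Lengths are in m, angles in rad, forces in N, time in s.
With the tool pointing down it reaches from about 0.25 to 0.775 m from the base axis. Payload 4 kg.
Tool frame: the origin (TCP) lies on the centre line of the jaws, within the pads' length; the fingertips stand 19 mm ahead of it and the grasp point (between the pads) is the TCP; x points along the fingers, z is the direction in which the jaws open and shut, and the axes are right-handed (so a half turn about x gives the same grasp; the last joint's range is limited). The gripper opens to 94 mm and grips with 3 to 60 N. Pads are 16 mm wide; open, the fingers measure 119 mm over their backs; the gripper's body (75 mm by 177 mm) begins 78 mm behind the grasp point.
Start: joints at [-1.345, 0.087, 1.371, -0, 1.684, -0.103], TCP at [0.178, -0.521, 0.225] pointing down, gripper open.
Joint ranges: [-3.1, 3.1], [-0.76, 2.03], [0.27, 2.55], [-1.08, 4.22], [0.17, 2.65], [-2.57, 2.57]. Speed limits (rad/s): [2.79, 2.79, 3.14, 3.14, 3.14, 3.14].

## Interface

Orientations are given as [roll, pitch, yaw] about the fixed x, y, z axes, in that order (R = Rz(yaw) Ry(pitch) Rx(roll)).
In Python, from bench import robot, snapshot, camera_params gives the robot as it stands.
- The arm moves only by the tool step_arm, never from a script. Its argument "motion" is text: rows parted by semicolons, each of 7 numbers parted by spaces: the opening in per cent of the stroke, from 0 (shut) to 100 (fully open), then the shift along the tool's x, y, z in cm, then the turn, a rotation vector about the tool's x, y, z in rad. A call has 1 to 20 rows; each row shifts and turns the commanded pose from where the row before left it, along the tool's axes as they then stand; what a row does not reach is not made up. A row lasts 1/12 s, in which the tool goes at most 41.7 mm and 7.16 degrees, less where a joint would pass 70% of its speed; a pose out of reach is approached as far as the arm can. A call with a gripper value outside its range is refused whole. The fingers move at their own pace and stop on an object; the grip force is fixed at half the most. Time passes only in rows, so rows that do not move let the fingers close. It gives the time, the measured TCP pose, the force and the opening at its end, in the units of the state.
- robot.get_obs(): the state, without advancing time (a new reading comes with each control period).
- snapshot(name): name is "scene" or "top"; returns the picture (400x640x3 uint8, red, green, blue); there is no depth.
- camera_params(name): a dict with "fx", "fy", "cx", "cy" (pixels), "D" ([k1, k2, p1, p2, k3] as OpenCV has them; the pictures are not rectified), "R" (3x3) and "t" (3): a world point X has camera coordinates R X + t. Camera axes: x right, y down, z forward; pixel columns grow to the right and rows downward; lengths in m; the calibration is good to about 2 mm. A picture is of the moment at which its call begins. camera_params takes no time and is no camera call.
- robot.close_job(): hands the job in, once; it reports no verdict.
The state is a dict: "time": time; "joint_positions": joint angles; "qvel": joint speeds; "joint_torque": joint torques, N m; "tool_pos": TCP position; "ee_rot": TCP orientation; "wrist_force": force on the tool from outside, world axes, zero at the start; "wrist_torque": the same for the moment, N m; "width": finger opening in m.
Only numpy, scipy, OpenCV 4.12 (cv2) and the standard library are available. Lean on these libraries where they do the work, as an engineer would, in place of code of your own. Each camera call takes 0.05 s, during which the arm holds its last target.

## Working session

There is one attempt and no reset: what is moved stays moved. The work goes in short steps, Python scripts to look and compute and a tool call to move; the robot and the scene stay as the last step left them, time stands still between calls to the robot, and variables do not carry over. Pictures are saved under pics/ and viewed, and the job is handed in when it is done.

Besides the shell and the picture viewer there is one more tool, called after "Emit:" by a JSON object that holds its "api" and its "payload", one argument or row to a line. step_arm: Moves the arm, as the interface text tells. Its arguments: {"type":"object","properties":{"motion":{"type":"string"}},"required":["motion"]}

```bash
mkdir -p pics; ls
python3 - <<'E'
from bench import robot, snapshot, camera_params
import cv2
o=robot.get_obs()
for k in o: print(k,o[k])
for n in("scene","top"):
    p=camera_params(n); print(n,p)
    cv2.imwrite(f"pics/{n}0.png",snapshot(n)[:,:,::-1])
E
```

```text
pics
time 0.0
joint_positions [-1.34509973e+00  8.79504563e-02  1.37222658e+00  2.91525870e-06
  1.68358780e+00 -1.03066212e-01]
qvel [-0.00254698 -0.00041801 -0.00049594  0.00086204 -0.00124375  0.00131018]
joint_torque [-1.97444111e-03 -3.40181100e+01 -3.02427471e+01  7.15952972e-02
  3.31034989e-02 -1.76151698e-04]
tool_pos [ 0.17748214 -0.52005175  0.22332065]
ee_rot [3.03719256 1.56862414 1.79515936]
wrist_force [0.14925203 0.35160077 0.45625564]
wrist_torque [-0.01605397 -0.00463465 -0.02204059]
width 0.09386250539012274
scene {'fx': 378.28470918539176, 'fy': 378.28470918539176, 'cx': 319.5531539010488, 'cy': 208.381856894994, 'D': array([-0.02366249,  0.        ,  0.        ,  0.        ,  0.        ]), 'R': array([[ 0.48347797,  0.87534849,  0.00375109],
       [ 0.61713113, -0.3378124 , -0.710656  ],
       [-0.62080449,  0.34590143, -0.70352966]]), 't': array([-0.09841915, -0.33109671,  1.15475312])}
top {'fx': 416.75966433572165, 'fy': 416.75966433572165, 'cx': 317.91382192276205, 'cy': 197.36766464496853, 'D': array([-0.06984579,  0.        ,  0.        ,  0.        ,  0.        ]), 'R': array([[ 0.01545298, -0.99987272, -0.00396876],
       [-0.99015115, -0.01475012, -0.13922333],
       [ 0.13914707,  0.00608109, -0.99025306]]), 't': array([-0.17360145,  0.46722027,  0.83041669])}
```

View pics/scene0.png

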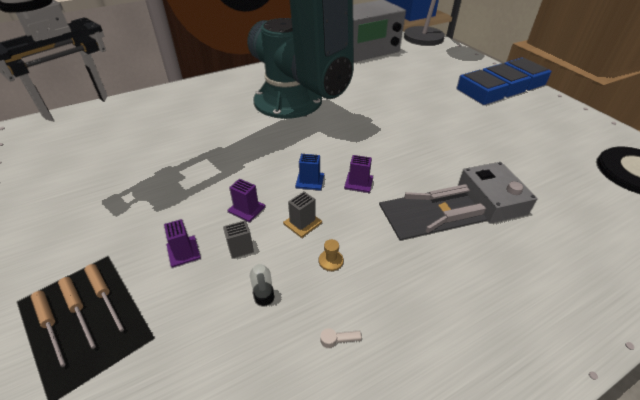

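View pics/top0.png

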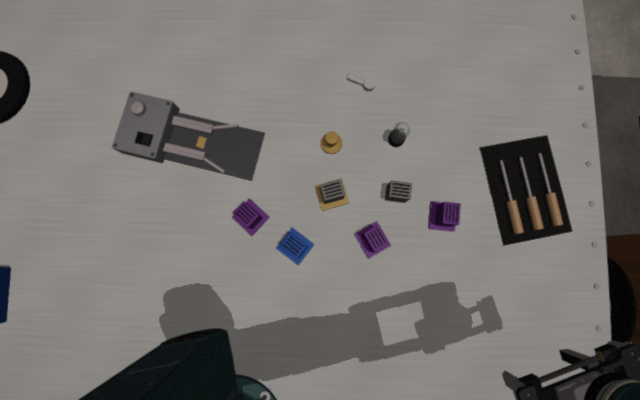

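Candidates for the module:
- Grey block with brass foot: scene (302,215), top (332,194). This is the one I choose.
- Grey block without foot: scene (238,240), top (399,190).
- Blue block: top (296,246).
- Purple blocks: top (250,216), (372,239), (444,215).
- Brass knob: top (331,143), not a module.

The tube is at top (398,137) and the box with its rocker switch at top (144,140).

```bash
cat > h.py <<'E'
import numpy as np, cv2
from bench import robot, snapshot, camera_params
def ray(n,uv):
    p=camera_params(n);K=np.array([[p['fx'],0,p['cx']],[0,p['fy'],p['cy']],[0,0,1]])
    q=cv2.undistortPoints(np.array(uv,float).reshape(-1,1,2),K,np.array(p['D'])).reshape(-1,2)
    d=np.c_[q,np.ones(len(q))]@p['R']; c=-p['R'].T@p['t']; return c,d
def onz(n,uv,z):
    c,d=ray(n,uv); return c+d*((z-c[2])/d[:,2])[:,None]
def proj(n,X):
    p=camera_params(n);K=np.array([[p['fx'],0,p['cx']],[0,p['fy'],p['cy']],[0,0,1]])
    return cv2.projectPoints(np.array(X,float).reshape(-1,1,3),cv2.Rodrigues(p['R'])[0],p['t'],K,np.array(p['D']))[0].reshape(-1,2)
E
python3 - <<'E'
import cv2,numpy as np
t=cv2.imread('pics/top0.png');s=cv2.imread('pics/scene0.png')
a=cv2.resize(t[165:225,300:420],None,fx=6,fy=6,interpolation=cv2.INTER_CUBIC)
cv2.imwrite('pics/c1.png',a)
cv2.imwrite('pics/c2.png',cv2.resize(t[80:190,100:280],None,fx=4.4,fy=4.4,interpolation=cv2.INTER_CUBIC))
cv2.imwrite('pics/c3.png',cv2.resize(s[180:270,215:345],None,fx=6,fy=6,interpolation=cv2.INTER_CUBIC))
cv2.imwrite('pics/c4.png',cv2.resize(s[150:250,370:550],None,fx=4.4,fy=4.4,interpolation=cv2.INTER_CUBIC))
E
```

```text
(no output)
```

View pics/c1.png

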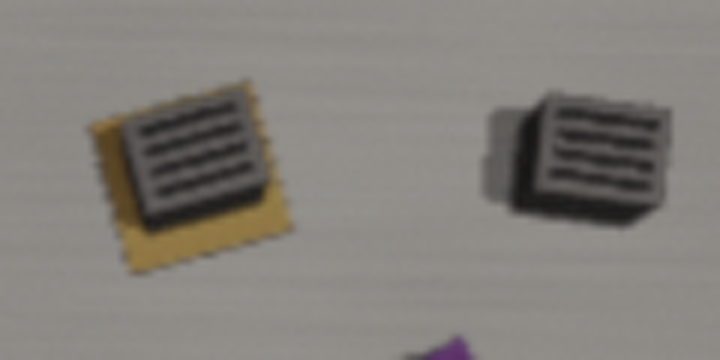

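View pics/c2.png

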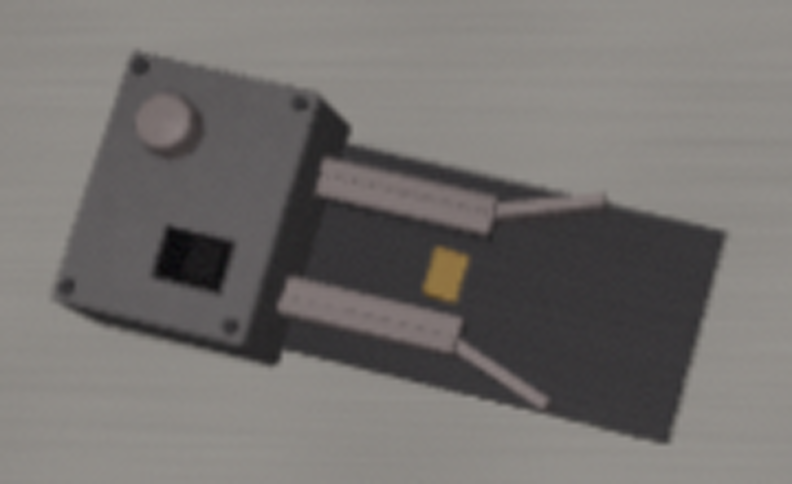

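View pics/c3.png

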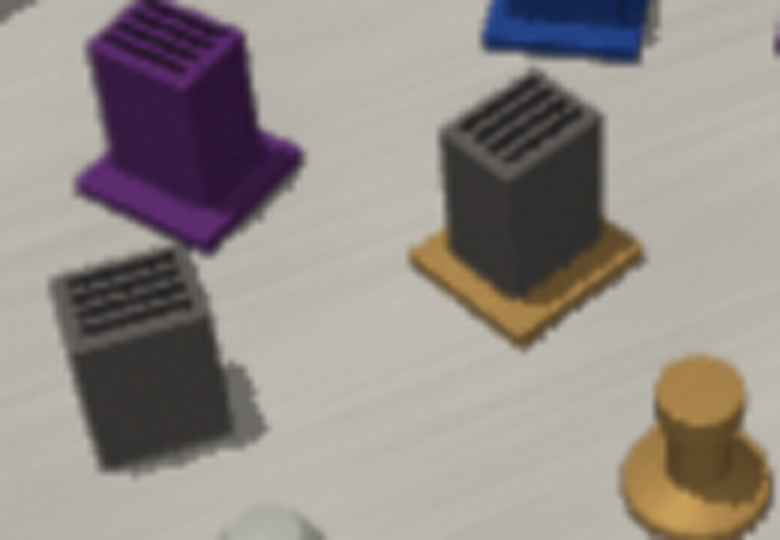

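View pics/c4.png

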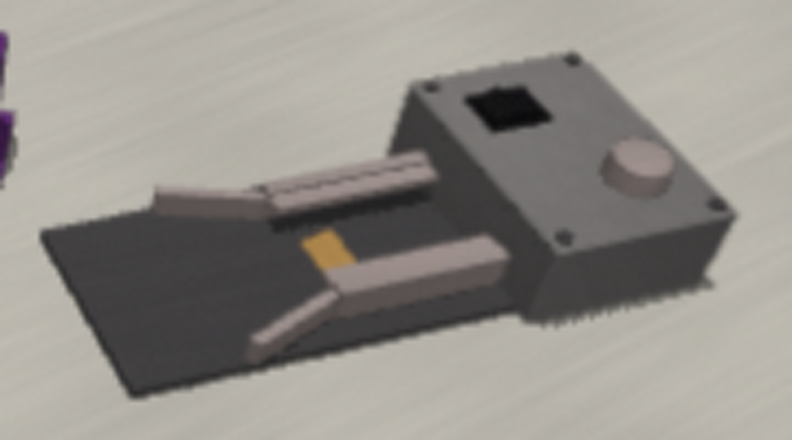

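Run:
```python
from h import *
def cr(p,s,o): return (np.array(p,float)+.5)/s-.5+np.array(o)
def fit(n,pts,L=None):
    print(n,np.round(pts[:,:2]*1000,1).tolist())
ft=cr([(92,127),(250,83),(293,230),(135,272)],6,(300,165))
P=onz('top',ft,.008); fit('foot top',P); print(P.mean(0), [np.linalg.norm(P[i]-P[(i+1)%4]) for i in range(4)])
for i,j in((0,1),(3,2),(0,3),(1,2)): d=P[j]-P[i]; print('ang',np.degrees(np.arctan2(d[1],d[0])))
ht=cr([(125,128),(245,88),(268,185),(146,222)],6,(300,165))
P=onz('top',ht,.068); fit('house top',P); print(P.mean(0),[np.linalg.norm(P[i]-P[(i+1)%4]) for i in range(4)])
fs=cr([(410,252),(522,340),(644,247)],6,(215,180))
P=onz('scene',fs,.008); fit('foot scene',P); print((P[0]+P[2])/2,np.linalg.norm(P[0]-P[1]),np.linalg.norm(P[2]-P[1]))
hs=cr([(442,130),(510,180),(602,117),(535,72)],6,(215,180))
P=onz('scene',hs,.068); fit('house scene',P);print(P.mean(0),[np.linalg.norm(P[i]-P[(i+1)%4]) for i in range(4)])
for i,j in((0,1),(3,2),(0,3),(1,2)): d=P[j]-P[i]; print('ang',np.degrees(np.arctan2(d[1],d[0])))
print('--dock')
A=onz('top',cr([(725,233),(668,442)],4.4,(100,80)),.006);fit('rail end top',A);print(np.linalg.norm(A[0]-A[1]))
B=onz('scene',cr([(42,234),(135,395)],4.4,(370,150)),.006);fit('rail end scene',B);print(np.linalg.norm(B[0]-B[1]))
for nm,X in (('top',onz('top',cr([(135,52),(318,92),(245,345),(57,300)],4.4,(100,80)),.05)),('scene',onz('scene',cr([(735,213),(552,250),(412,85),(580,57)],4.4,(370,150)),.05))):
    fit('box '+nm,X); print(X.mean(0))
    for i,j in((0,1),(3,2),(0,3),(1,2)): d=X[j]-X[i]; print('ang',np.degrees(np.arctan2(d[1],d[0])),np.linalg.norm(d))
# rail long edges directions at z .006
X=onz('top',cr([(725,233),(350,143)],4.4,(100,80)),.006);d=X[1]-X[0];print('edge1',np.degrees(np.arctan2(d[1],d[0])),np.linalg.norm(d))
X=onz('top',cr([(668,442),(285,350)],4.4,(100,80)),.006);d=X[1]-X[0];print('edge2',np.degrees(np.arctan2(d[1],d[0])),np.linalg.norm(d))
X=onz('top',cr([(497,200),(322,158),(460,350),(280,310), (490,233),(462,318)],4.4,(100,80)),.030);fit('walls',X)
for i,j in((0,1),(2,3),(0,2),(4,5)): d=X[j]-X[i]; print(np.degrees(np.arctan2(d[1],d[0])),np.linalg.norm(d))
fit('catch',onz('top',cr([(445,274)],4.4,(100,80)),.009))
fit('catch s',onz('scene',cr([(328,250)],4.4,(370,150)),.009))
fit('tube', onz('top',[(397,140)],.0)); fit('tube s', onz('scene',[(264,297)],.01))
```

```text
foot top [[498.2, -159.5], [515.0, -215.7], [462.3, -231.3], [446.5, -175.6]]
[ 0.48048539 -0.19555172  0.008     ] [np.float64(0.05861805031395232), np.float64(0.05496609811312824), np.float64(0.05794483236842508), np.float64(0.054146853699846)]
ang -73.37294695481151
ang -74.1860239551582
ang -162.7593398667901
ang -163.4763302783188
house top [[487.9, -171.3], [502.0, -211.1], [469.5, -218.9], [456.5, -178.7]]
[ 0.47897006 -0.19501323  0.068     ] [np.float64(0.0421461558459282), np.float64(0.033434964138953596), np.float64(0.04222694382876131), np.float64(0.03221439879979612)]
foot scene [[463.9, -230.3], [518.1, -214.7], [500.5, -158.4]]
[ 0.48218519 -0.19437037  0.008     ] 0.05648288962651023 0.05892134806736849
house scene [[472.6, -218.6], [503.8, -209.6], [492.1, -170.1], [462.1, -179.3]]
[ 0.48265736 -0.19440885  0.068     ] [np.float64(0.032471562514507064), np.float64(0.04123232134643881), np.float64(0.03139100566606663), np.float64(0.04072896356196431)]
ang 16.11768860334254
ang 17.053095737750134
ang 104.8739587845577
ang 106.39657736100224
--dock
rail end top [[615.0,
[... 402 characters left out ...]
[[691.7, 241.5], [667.7, 146.0], [547.7, 175.7], [572.5, 269.8]]
[0.61989864 0.20826154 0.05      ]
ang -104.11551259783694 0.09848328671130073
ang -104.7420550136882 0.09729186733627164
ang 166.6589298627125 0.12250028972413346
ang 166.0971073202384 0.12355383791241263
edge1 76.69982846156273 0.1975999075120164
edge2 77.20687594784073 0.198460361488305
walls [[623.3, 61.8], [644.2, 150.2], [548.2, 75.7], [567.2, 165.4], [606.6, 64.3], [564.1, 75.6]]
76.68701337523534 0.09078387593903865
78.06224714149393 0.0917418042803784
169.55804703641957 0.07633863456700632
165.1621089409268 0.04403563314662915
catch [[591.7, 91.5]]
catch s [[591.0, 93.0]]
tube [[604.2, -338.1]]
tube s [[612.3, -335.3]]
```

```bash
cat >> h.py <<'E'
from scipy.spatial.transform import Rotation as Ro
def Rt(): return Ro.from_euler('xyz',robot.get_obs()['ee_rot']).as_matrix()
def goal(pos,jaw_deg):
    """tool-frame shift (cm) to pos and turn (rad rotvec) to point straight down with jaws along jaw_deg"""
    o=robot.get_obs();R=Rt();best=None
    for k in(0,180):
        a=np.radians(jaw_deg+k);z=np.array([np.cos(a),np.sin(a),0]);x=np.array([0,0,-1.]);y=np.cross(z,x)
        G=np.c_[x,y,z]; rv=Ro.from_matrix(R.T@G).as_rotvec()
        if best is None or np.linalg.norm(rv)<np.linalg.norm(best[0]): best=(rv,G)
    d=np.array(pos)-o['tool_pos']
    print('t',round(o['time'],2),'pos',np.round(o['tool_pos'],4),'q',np.round(o['joint_positions'],2),'w',round(o['width'],4),'F',np.round(o['wrist_force'],1))
    print('axes x,y,z',np.round(R.T,3).tolist())
    print('world d mm',np.round(d*1000,1),'shift(now axes) cm',np.round(R.T@d*100,2),'shift(goal axes)',np.round(best[1].T@d*100,2),'turn',np.round(best[0],3))
E
python3 -c "
from h import *
goal([.4815,-.195,.20],16.3)
goal([.4815,-.195,.055],77.1-90)"
```

```text
t 0.1 pos [ 0.1775 -0.5201  0.2234] q [-1.35  0.09  1.37  0.    1.68 -0.1 ] w 0.0941 F [ 0.  -0.3  1.1]
axes x,y,z [[-0.0, 0.002, -1.0], [0.946, 0.323, 0.0], [0.323, -0.946, -0.002]]
world d mm [304.  325.1 -23.4] shift(now axes) cm [  2.39  39.27 -20.95] shift(goal axes) [ 2.34 22.67 38.3 ] turn [-1.527e+00 -1.000e-03 -2.000e-03]
t 0.1 pos [ 0.1775 -0.5201  0.2234] q [-1.35  0.09  1.37  0.    1.68 -0.1 ] w 0.0941 F [ 0.  -0.3  1.1]
axes x,y,z [[-0.0, 0.002, -1.0], [0.946, 0.323, 0.0], [0.323, -0.946, -0.002]]
world d mm [ 304.   325.1 -168.4] shift(now axes) cm [ 16.89  39.27 -20.92] shift(goal axes) [16.84 38.48 22.38] turn [-1.017e+00 -2.000e-03 -1.000e-03]
```

Emit:
{"api": "step_arm", "payload": {
  "motion": "100 0 1.5 -0.8 0 0 0;100 0 3 -1.6 0 0 0;100 0 3 -1.6 0 0 0;100 0 3 -1.6 0 0 0;100 0 3 -1.6 0 0 0;100 0 3 -1.6 0 0 0;100 0 3 -1.6 0 0 0;100 0 3 -1.6 0 0 0;100 0 3 -1.6 0 0 0;100 0 3 -1.6 0 0 0;100 0 3 -1.6 0 0 0;100 0 3 -1.6 0 0 0;100 0 3 -1.6 0 0 0;100 0 1.5 -0.8 0 0 0"
}}

```text
time: 1.27
tool_pos: [0.4812, -0.1947, 0.2238]
ee_rot: [2.864, 1.569, 1.625]
wrist_force: [-0.7, 0.5, 0.3]
width: 0.0937
```

Emit:
{"api": "step_arm", "payload": {
  "motion": "90 0 0 0 -0.11 0 0;80 0 0 0 -0.11 0 0;70 0 0 0 -0.11 0 0;70 0 0 0 -0.11 0 0;70 0 0 0 -0.11 0 0;70 0 0 0 -0.11 0 0;70 0 0 0 -0.11 0 0;70 0 0 0 -0.11 0 0;70 0 0 0 -0.11 0 0;70 0 0 0 -0.11 0 0;70 0 0 0 -0.11 0 0;70 0 0 0 -0.11 0 0;70 0 0 0 -0.11 0 0;70 0 0 0 -0.1 0 0;70 0 0 0 0 0 0;70 0 0 0 0 0 0"
}}

```text
time: 2.6
tool_pos: [0.4794, -0.1976, 0.224]
ee_rot: [2.39, 1.57, 2.676]
wrist_force: [-0.6, -0.6, -0.2]
width: 0.0659
```

```bash
python3 -c "
from h import *
goal([.4815,-.195,.055],16.3)"
```

```text
t 2.6 pos [ 0.4794 -0.1976  0.224 ] q [-0.5   0.02  1.44 -0.    1.68 -0.79] w 0.0659 F [-0.6 -0.6 -0.2]
axes x,y,z [[-0.001, 0.0, -1.0], [-0.282, 0.96, 0.001], [0.96, 0.282, -0.001]]
world d mm [   2.1    2.6 -169. ] shift(now axes) cm [16.9   0.18  0.29] shift(goal axes) [16.9   0.19  0.28] turn [ 0.001 -0.001 -0.001]
```

Emit:
{"api": "step_arm", "payload": {
  "motion": "70 1 0.1 0.15 0 0 0;70 2 0.1 0.15 0 0 0;70 2 0 0 0 0 0;70 2 0 0 0 0 0;70 2 0 0 0 0 0;70 2 0 0 0 0 0;70 2 0 0 0 0 0;70 2 0 0 0 0 0;70 1.2 0 0 0 0 0;70 0.7 0 0 0 0 0;70 0 0 0 0 0 0;70 0 0 0 0 0 0"
}}

```text
time: 3.6
tool_pos: [0.4821, -0.1951, 0.0557]
ee_rot: [-0.992, 1.57, -0.704]
wrist_force: [0.2, -0.6, 0.3]
width: 0.0656
```

```bash
python3 -c "
from h import *
goal([.4815,-.195,.055],16.3)
t=snapshot('top');s=snapshot('scene')
a=cv2.resize(t[150:270,260:400],None,fx=4,fy=4);b=cv2.resize(s[140:260,230:370],None,fx=4,fy=4)
cv2.imwrite('pics/g1.png',b[:,:,::-1]);cv2.imwrite('pics/g1t.png',a[:,:,::-1])"
```

```text
t 3.6 pos [ 0.4821 -0.1951  0.0557] q [-0.49  0.12  1.68 -0.    1.34 -0.78] w 0.0656 F [ 0.2 -0.6  0.3]
axes x,y,z [[0.0, -0.0, -1.0], [-0.284, 0.959, -0.0], [0.959, 0.284, 0.0]]
world d mm [-0.6  0.1 -0.7] shift(now axes) cm [ 0.07  0.02 -0.05] shift(goal axes) [ 0.07  0.02 -0.05] turn [0.003 0.    0.   ]
```

View pics/g1.png

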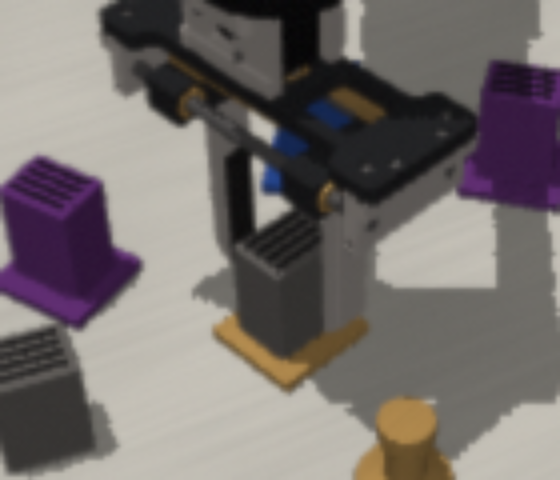

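The view shows the fingers straddling the brass-footed grey block, crop (280,300), one on each 34 mm side and clear of the foot. Closing and lifting.

Emit:
{"api": "step_arm", "payload": {
  "motion": "60 0 0 0 0 0 0;50 0 0 0 0 0 0;42 0 0 0 0 0 0;30 0 0 0 0 0 0;20 0 0 0 0 0 0;20 0 0 0 0 0 0;20 0 0 0 0 0 0;20 0 0 0 0 0 0;20 -0.5 0 0 0 0 0;20 -1 0 0 0 0 0;20 -1.5 0 0 0 0 0;20 -2 0 0 0 0 0;20 -2 0 0 0 0 0;20 -2 0 0 0 0 0;20 -2 0 0 0 0 0;20 -1 0 0 0 0 0;20 0 0 0 0 0 0;20 0 0 0 0 0 0"
}}

```text
time: 5.2
tool_pos: [0.482, -0.195, 0.1756]
ee_rot: [-0.771, 1.57, -0.483]
wrist_force: [-0.3, -0.7, -2.8]
width: 0.0339
```

```bash
python3 -c "
from h import *
goal([.5747,.0145,.168],-12.9)
s=snapshot('scene');t=snapshot('top')
b=cv2.resize(s[100:260,220:380],None,fx=3.5,fy=3.5)
cv2.imwrite('pics/g2.png',b[:,:,::-1])"
```

```text
t 5.2 pos [ 0.482  -0.195   0.1756] q [-0.49  0.03  1.52  0.    1.58 -0.78] w 0.0339 F [-0.3 -0.7 -2.8]
axes x,y,z [[0.001, -0.0, -1.0], [-0.284, 0.959, -0.001], [0.959, 0.284, 0.001]]
world d mm [ 92.7 209.5  -7.6] shift(now axes) cm [ 0.76 17.45 14.84] shift(goal axes) [ 0.76 22.49  4.36] turn [0.513 0.001 0.   ]
```

View pics/g2.png

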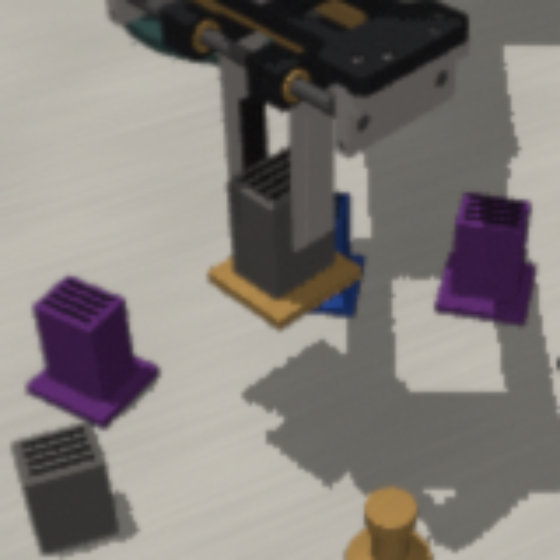

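Lifted level: the module is between the fingers at crop (280,240), its width reads 33.9 mm and its weight about 2.8 N. Next I move above the rail.

Emit:
{"api": "step_arm", "payload": {
  "motion": "20 0 0.8 0.7 0 0 0;20 0 1.7 1.4 0 0 0;20 0 2.5 2.1 0 0 0;20 0 2.5 2.1 0 0 0;20 0 2.5 2.1 0 0 0;20 0 2.5 2.1 0 0 0;20 0 2.5 2.1 0 0 0;20 0 1.6 1.4 0 0 0;20 0 0.8 0.8 0 0 0;20 0 0 0 0.05 0 0;20 0 0 0 0.1 0 0;20 0 0 0 0.1 0 0;20 0 0 0 0.1 0 0;20 0 0 0 0.1 0 0;20 0 0 0 0.06 0 0;20 0 0 0 0 0 0;20 0 0 0 0 0 0;20 0 0 0 0 0 0"
}}

```text
time: 6.8
tool_pos: [0.5741, 0.0137, 0.1749]
ee_rot: [-2.808, 1.57, -3.029]
wrist_force: [0.9, 0.9, -2.5]
width: 0.0341
```

```bash
python3 -c "
from h import *
goal([.5747,.0145,.0625],-12.9)"
```

```text
t 6.8 pos [0.5741 0.0137 0.1749] q [-0.07  0.16  1.39 -0.    1.59  0.15] w 0.0341 F [ 0.9  0.9 -2.5]
axes x,y,z [[-0.001, -0.0, -1.0], [0.219, 0.976, -0.0], [0.976, -0.219, -0.001]]
world d mm [   0.6    0.8 -112.4] shift(now axes) cm [11.24  0.09  0.06] shift(goal axes) [11.24  0.09  0.05] turn [ 0.004 -0.001  0.   ]
```

Emit:
{"api": "step_arm", "payload": {
  "motion": "20 1 0.05 0.05 0 0 0;20 2 0.05 0 0 0 0;20 2 0 0 0 0 0;20 2 0 0 0 0 0;20 1.5 0 0 0 0 0;20 0.8 0 0 0 0 0;20 0.4 0 0 0 0 0;20 0 0 0 0 0 0;20 0 0 0 0 0 0"
}}

```text
time: 7.55
tool_pos: [0.5756, 0.0147, 0.0791]
ee_rot: [0.084, 1.569, -0.138]
wrist_force: [1.2, 0.5, -2.4]
width: 0.0334
```

```bash
python3 -c "
from h import *
goal([.5747,.0145,.0625],-12.9)
s=snapshot('scene');t=snapshot('top')
b=cv2.resize(s[130:260,340:560],None,fx=3.5,fy=3.5)
cv2.imwrite('pics/d1.png',b[:,:,::-1])
b=cv2.resize(t[80:220,100:320],None,fx=3.5,fy=3.5)
cv2.imwrite('pics/d1t.png',b[:,:,::-1])"
```

```text
t 7.55 pos [0.5756 0.0147 0.0791] q [-0.07  0.21  1.52 -0.    1.41  0.15] w 0.0334 F [ 1.2  0.5 -2.4]
axes x,y,z [[0.001, -0.0, -1.0], [0.22, 0.976, 0.0], [0.976, -0.22, 0.001]]
world d mm [ -0.9  -0.2 -16.6] shift(now axes) cm [ 1.66 -0.04 -0.08] shift(goal axes) [ 1.66 -0.04 -0.08] turn [ 0.003  0.001 -0.   ]
```

View pics/d1.png

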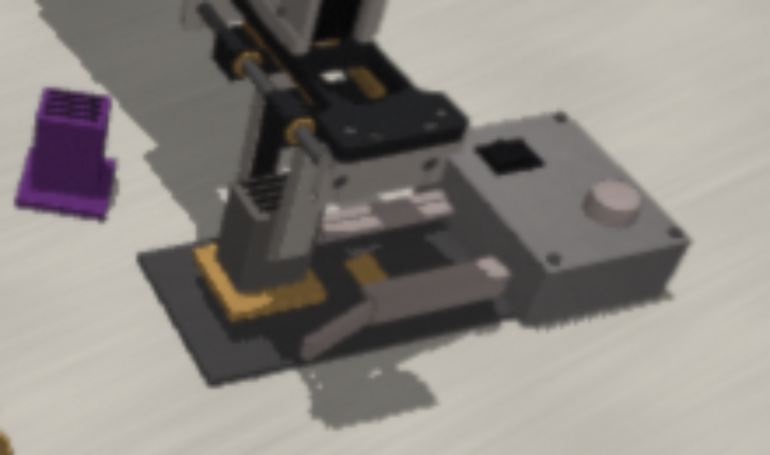

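View pics/d1t.png

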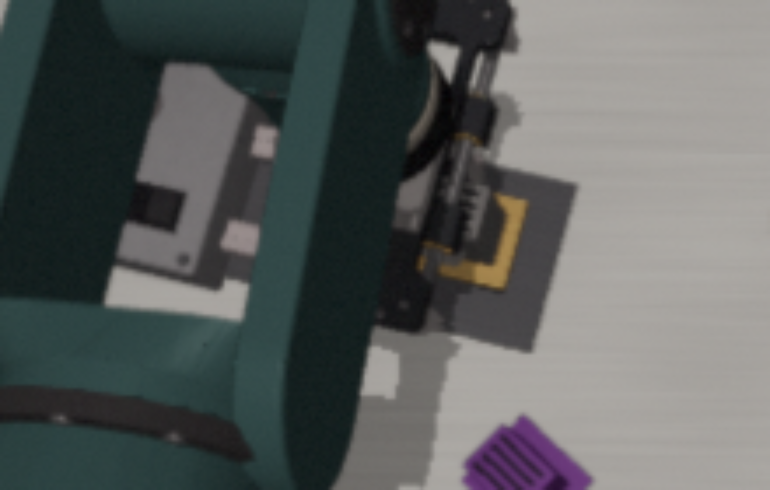

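Run:
```python
from h import *
cr=lambda p,s,o:(np.array(p,float)+.5)/s-.5+np.array(o)
z=.0791-.0557+.008
e=np.array([.2233,.9748]);n=np.array([-.9748,.2233]);o=np.array([.5882,.073])
for nm,P in(('top',onz('top',cr([(527,197),(503,290)],3.5,(100,80)),z)),('scene',onz('scene',cr([(238,312),(194,245)],3.5,(340,130)),z))):
    d=P[0]-P[1];m=(P[0]+P[1])[:2]/2
    print(nm,P.round(4).tolist(),np.linalg.norm(d),'edge ang',np.degrees(np.arctan2(d[1],d[0])),'dock x,y of rear edge mid mm',(m-o)@e*1e3,(m-o)@n*1e3)
# rail end in current pics
for nm,P in(('top',onz('top',cr([(577,183),(530,351)],3.5,(100,80)),.006)),('scene',onz('scene',cr([(211,383),(138,256)],3.5,(340,130)),.006))):
    m=(P[0]+P[1])[:2]/2;print(nm,P.round(4).tolist(),(m-o)@e*1e3,(m-o)@n*1e3)
print('tcp dock',(robot.get_obs()['tool_pos'][:2]-o)@e*1e3,(robot.get_obs()['tool_pos'][:2]-o)@n*1e3)
```

```text
top [[0.5996, -0.0206, 0.0314], [0.5417, -0.0085, 0.0314]] 0.059191799981020664 edge ang -11.837824623578614 dock x,y of rear edge mid mm -89.24024477797312 -2.438983280400947
scene [[0.5975, -0.0163, 0.0314], [0.5404, -0.0045, 0.0314]] 0.05831137696453164 edge ang -11.639398292883682 dock x,y of rear edge mid mm -85.61973181072906 0.15795798581960357
top [[0.6164, -0.0471, 0.006], [0.5093, -0.0219, 0.006]] -110.4737790716227 0.7003582059773886
scene [[0.6172, -0.0459, 0.006], [0.5117, -0.0218, 0.006]] -109.43308640608151 -0.713971427496195
tcp dock -59.59204625179469 -1.1894134613921528
```

Emit:
{"api": "step_arm", "payload": {
  "motion": "20 0.4 0 -0.05 0 0 0;20 0.4 0 -0.05 0 0 0;20 0.4 0 0 0 0 0;20 0.2 0 0 0 0 0;20 0.1 0 0 0 0 0;20 0.1 0 0 0 0 0;20 0 0 0 0 0 0;20 0 0 0 0 0 0"
}}

```text
time: 8.32
tool_pos: [0.5741, 0.0149, 0.0625]
ee_rot: [-0.705, 1.571, -0.927]
wrist_force: [-0.4, 0.5, -2.3]
width: 0.034
```

Emit:
{"api": "step_arm", "payload": {
  "motion": "20 0.05 0 0 0 0 0;20 0.05 0 0 0 0 0;20 0 0 0 0 0 0;20 0 0 0 0 0 0"
}}

```text
time: 8.65
tool_pos: [0.5743, 0.015, 0.0617]
ee_rot: [0.068, 1.57, -0.154]
wrist_force: [1.1, -0.9, -1.6]
width: 0.034
```

Emit:
{"api": "step_arm", "payload": {
  "motion": "20 0.05 0 0 0 0 0;20 0 0 0 0 0 0;20 0 0 0 0 0 0"
}}

```text
time: 8.9
tool_pos: [0.5743, 0.0149, 0.0617]
ee_rot: [0.014, 1.57, -0.208]
wrist_force: [-1.3, -0.1, 2.7]
width: 0.0337
```

```bash
python3 -c "
from h import *
goal([.5882+.2233*.0,.073,.0615],-12.85)"
```

```text
t 8.9 pos [0.5743 0.0149 0.0617] q [-0.07  0.23  1.54 -0.    1.37  0.15] w 0.0337 F [-1.3 -0.1  2.7]
axes x,y,z [[0.001, -0.0, -1.0], [0.22, 0.975, 0.0], [0.975, -0.22, 0.001]]
world d mm [13.9 58.1 -0.2] shift(now axes) cm [0.02 5.97 0.07] shift(goal axes) [0.02 5.97 0.06] turn [ 0.002  0.001 -0.   ]
```

Emit:
{"api": "step_arm", "payload": {
  "motion": "20 0 0.3 0.03 0 0 0;20 0 0.5 0.02 0 0 0;20 0 0.6 0 0 0 0;20 0 0.6 0 0 0 0;20 0 0.6 0 0 0 0;20 0 0.5 0 0 0 0;20 0 0.3 0 0 0 0;20 0 0 0 0 0 0"
}}

```text
time: 9.57
tool_pos: [0.5829, 0.0491, 0.0617]
ee_rot: [0.378, 1.569, 0.157]
wrist_force: [0.1, -3.0, 4.6]
width: 0.0341
```

```bash
python3 -c "
from h import *
goal([.5882+.2233*.058,.073+.9748*.058,.0615],-12.85)"
```

```text
t 9.57 pos [0.5829 0.0491 0.0617] q [-0.01  0.25  1.52  0.    1.38  0.21] w 0.0341 F [ 0.1 -3.   4.6]
axes x,y,z [[0.002, 0.0, -1.0], [0.219, 0.976, 0.001], [0.976, -0.219, 0.002]]
world d mm [18.2 80.5 -0.2] shift(now axes) cm [0.03 8.25 0.01] shift(goal axes) [ 0.02  8.25 -0.01] turn [ 0.003  0.002 -0.001]
```

Emit:
{"api": "step_arm", "payload": {
  "motion": "20 0 0.3 0 0.003 0 0;20 0 0.4 0 0 0 0;20 0 0.5 0 0 0 0;20 0 0.5 0 0 0 0;20 0 0.5 0 0 0 0;20 0 0.5 0 0 0 0;20 0 0.3 0 0 0 0;20 0 0 0 0 0 0"
}}

```text
time: 10.23
tool_pos: [0.5895, 0.0782, 0.0617]
ee_rot: [0.39, 1.569, 0.166]
wrist_force: [0.2, -2.7, 5.1]
width: 0.0336
```

```bash
python3 -c "
from h import *
goal([.5882+.2233*.058,.073+.9748*.058,.0615],-12.85)
s=snapshot('scene')
b=cv2.resize(s[110:260,370:560],None,fx=4,fy=4)
cv2.imwrite('pics/d2.png',b[:,:,::-1])"
```

```text
t 10.23 pos [0.5895 0.0782 0.0617] q [0.04 0.27 1.49 0.   1.38 0.26] w 0.0336 F [ 0.2 -2.7  5.1]
axes x,y,z [[0.002, 0.0, -1.0], [0.222, 0.975, 0.001], [0.975, -0.222, 0.002]]
world d mm [11.7 51.3 -0.2] shift(now axes) cm [ 0.03  5.27 -0.01] shift(goal axes) [ 0.02  5.27 -0.01] turn [ 0.     0.002 -0.001]
```

View pics/d2.png

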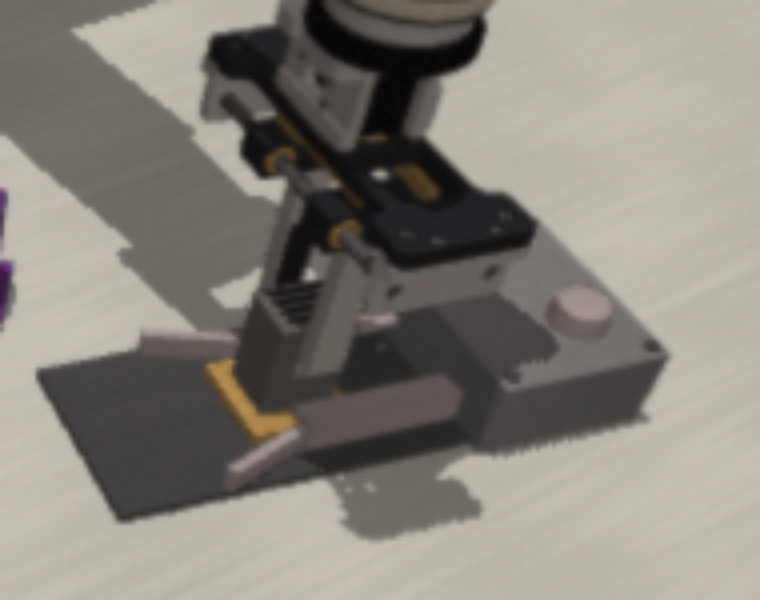

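The picture shows the foot flat and entering under the lips, its rear edge at crop (240,400). The forces are low, so I continue toward home.

Emit:
{"api": "step_arm", "payload": {
  "motion": "20 0 0.3 0 0 0 0;20 0 0.5 0 0 0 0;20 0 0.5 0 0 0 0;20 0 0.5 0 0 0 0;20 0 0.5 0 0 0 0;20 0 0.5 0 0 0 0;20 0 0.5 0 0 0 0;20 0 0.5 0 0 0 0;20 0 0.4 0 0 0 0;20 0 0.3 0 0 0 0;20 0 0.2 0 0 0 0;20 0 0 0 0 0 0"
}}

```text
time: 11.28
tool_pos: [0.5997, 0.1236, 0.0617]
ee_rot: [0.063, 1.569, -0.161]
wrist_force: [-0.1, -2.9, 6.4]
width: 0.0337
```

```bash
python3 -c "
from h import *
goal([.5882+.2233*.060,.073+.9748*.060,.0615],-12.85)"
```

```text
t 11.28 pos [0.5997 0.1236 0.0617] q [ 0.11  0.31  1.44 -0.    1.39  0.34] w 0.0337 F [-0.1 -2.9  6.4]
axes x,y,z [[0.001, -0.0, -1.0], [0.223, 0.975, 0.0], [0.975, -0.223, 0.001]]
world d mm [ 1.9  7.9 -0.2] shift(now axes) cm [0.02 0.81 0.01] shift(goal axes) [0.02 0.81 0.01] turn [-0.     0.001 -0.   ]
```

Emit:
{"api": "step_arm", "payload": {
  "motion": "20 0 0.15 0 0 0 0;20 0 0.15 0 0 0 0;20 0 0.15 0 0 0 0;20 0 0.15 0 0 0 0;20 0 0 0 0 0 0"
}}

```text
time: 11.7
tool_pos: [0.601, 0.1294, 0.0617]
ee_rot: [0.128, 1.57, -0.096]
wrist_force: [-0.3, -3.0, 4.8]
width: 0.0337
```

Emit:
{"api": "step_arm", "payload": {
  "motion": "20 0 0.1 0 0 0 0;20 0 0.1 0 0 0 0;20 0 0 0 0 0 0"
}}

```text
time: 11.95
tool_pos: [0.6014, 0.1309, 0.0617]
ee_rot: [-0.393, 1.57, -0.618]
wrist_force: [-0.2, -4.0, 6.1]
width: 0.0342
```

Emit:
{"api": "step_arm", "payload": {
  "motion": "20 0 0.1 0 0 0 0;20 0 0.1 0 0 0 0;20 0 0 0 0 0 0"
}}

```text
time: 12.2
tool_pos: [0.6014, 0.1312, 0.0618]
ee_rot: [-1.388, 1.567, -1.613]
wrist_force: [-2.2, -7.2, 6.2]
width: 0.0337
```

Emit:
{"api": "step_arm", "payload": {
  "motion": "20 0 0.1 0 0 0 0;20 0 0.1 0 0 0 0;20 0 0 0 0 0 0"
}}

```text
time: 12.45
tool_pos: [0.6015, 0.1315, 0.0619]
ee_rot: [-1.524, 1.563, -1.75]
wrist_force: [-2.9, -10.8, 9.4]
width: 0.0338
```

```bash
python3 -c "
from h import *
goal([.5882+.2233*.060,.073+.9748*.060,.0615],-12.85)
s=snapshot('scene');t=snapshot('top')
b=cv2.resize(s[110:260,370:560],None,fx=4,fy=4)
cv2.imwrite('pics/d3.png',b[:,:,::-1])"
```

```text
t 12.45 pos [0.6015 0.1315 0.0619] q [ 0.13  0.32  1.43 -0.01  1.4   0.35] w 0.0338 F [ -2.9 -10.8   9.4]
axes x,y,z [[-0.001, -0.007, -1.0], [0.224, 0.975, -0.007], [0.975, -0.224, 0.0]]
world d mm [ 0.1 -0.  -0.4] shift(now axes) cm [0.04 0.   0.01] shift(goal axes) [0.04 0.   0.01] turn [-0.001  0.     0.007]
```

View pics/d3.png

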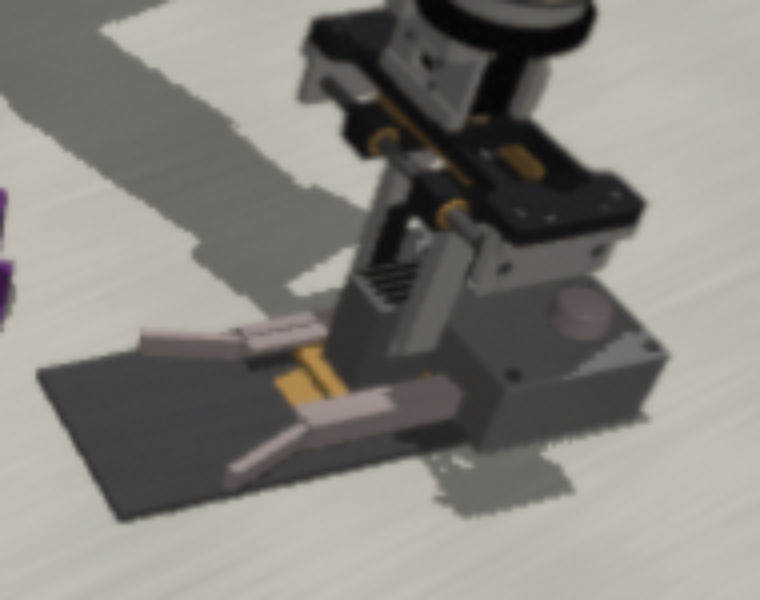

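The module is at its stop, with dock x about 60 and the push force rising. The catch shows behind the foot at crop (295,388). I'll make a gentle back-tug to confirm it is up.

Emit:
{"api": "step_arm", "payload": {
  "motion": "20 0 -0.2 0 0 0 0;20 0 -0.2 0 0 0 0;20 0 -0.2 0 0 0 0;20 0 -0.1 0 0 0 0;20 0 0 0 0 0 0"
}}

```text
time: 12.97
tool_pos: [0.6012, 0.1303, 0.0618]
ee_rot: [1.245, 1.566, 1.021]
wrist_force: [2.3, 3.1, 5.3]
width: 0.034
```

Emit:
{"api": "step_arm", "payload": {
  "motion": "20 0 -0.1 0 0 0 0;20 0 -0.1 0 0 0 0;20 0 0 0 0 0 0"
}}

```text
time: 13.22
tool_pos: [0.6007, 0.1282, 0.0618]
ee_rot: [1.174, 1.566, 0.95]
wrist_force: [1.3, 2.4, 5.5]
width: 0.0338
```

Emit:
{"api": "step_arm", "payload": {
  "motion": "20 0 -0.1 0 0 0 0;20 0 -0.1 0 0 0 0;20 0 0 0 0 0 0"
}}

```text
time: 13.47
tool_pos: [0.6006, 0.1278, 0.0619]
ee_rot: [1.299, 1.563, 1.075]
wrist_force: [2.2, 7.1, 5.0]
width: 0.034
```

```bash
python3 -c "
from h import *
goal([.5882+.2233*.060,.073+.9748*.060,.0615],-12.85)
s=snapshot('scene')
b=cv2.resize(s[180:240,420:500],None,fx=9,fy=9,interpolation=cv2.INTER_CUBIC)
cv2.imwrite('pics/d4.png',b[:,:,::-1])"
```

```text
t 13.47 pos [0.6006 0.1278 0.0619] q [0.11 0.31 1.44 0.01 1.39 0.34] w 0.034 F [2.2 7.1 5. ]
axes x,y,z [[0.004, 0.007, -1.0], [0.222, 0.975, 0.007], [0.975, -0.222, 0.002]]
world d mm [ 1.   3.7 -0.4] shift(now axes) cm [0.05 0.38 0.01] shift(goal axes) [0.04 0.38 0.01] turn [ 0.     0.002 -0.007]
```

View pics/d4.png

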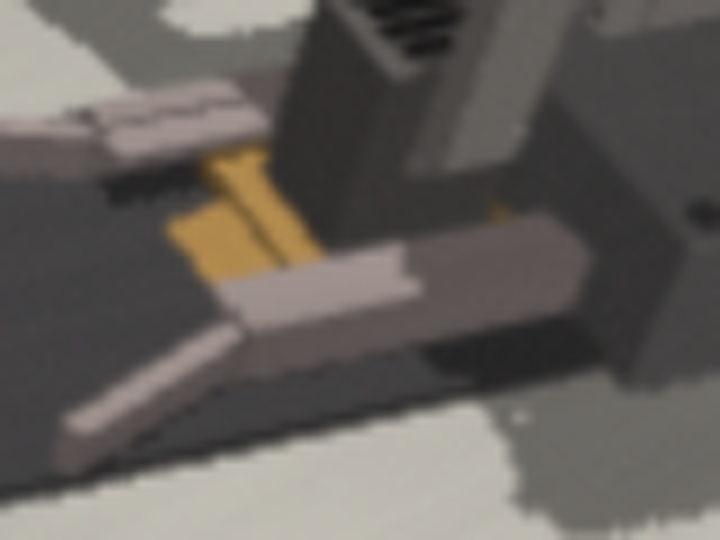

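The catch holds: the tug force rose to 7 N with only 0.4 mm of movement. I'll push back to the stop, relax and release.

Emit:
{"api": "step_arm", "payload": {
  "motion": "20 0 0.2 0 0 0 0;20 0 0.2 0 0 0 0;20 0 0.2 0 0 0 0;20 0 0.15 0 0 0 0;20 0 0.1 0 0 0 0;20 0 0.1 0 0 0 0;20 0 0 0 0 0 0"
}}

```text
time: 14.1
tool_pos: [0.6016, 0.1312, 0.0618]
ee_rot: [-1.379, 1.566, -1.604]
wrist_force: [-0.8, -6.4, 8.1]
width: 0.0339
```

Emit:
{"api": "step_arm", "payload": {
  "motion": "20 -0.05 -0.2 0 0 0 0;20 0 0 0 0 0 0;45 0 0 0 0 0 0;55 0 0 0 0 0 0;65 0 0 0 0 0 0;65 0 0 0 0 0 0;65 0 0 0 0 0 0;65 0 0 0 0 0 0"
}}

```text
time: 14.77
tool_pos: [0.6007, 0.1315, 0.0609]
ee_rot: [-2.825, 1.57, -3.049]
wrist_force: [-0.4, -0.8, 0.7]
width: 0.061
```

Emit:
{"api": "step_arm", "payload": {
  "motion": "65 -0.5 0 0 0 0 0;65 -1 0 0 0 0 0;65 -1.5 0 0 0 0 0;65 -2 0 0 0 0 0;65 -2 0 0 0 0 0;65 -2.5 0 0 0 0 0;65 -2.5 0 0 0 0 0;65 -2 0 0 0 0 0;65 -1 0 0 0 0 0;65 0 -3 0 0 0 0;65 0 -3.5 0 0 0 0;65 0 -3.5 0 0 0 0;65 0 -3.5 0 0 0 0;65 0 -3.5 0 0 0 0;65 0 -3 0 0 0 0;65 0 0 0 0 0 0;65 0 0 0 0 0 0"
}}

```text
time: 16.18
tool_pos: [0.5561, -0.0648, 0.2116]
ee_rot: [1.636, 1.57, 1.408]
wrist_force: [-0.1, 0.6, 0.1]
width: 0.0613
```

```bash
python3 -c "
from h import *
goal([.5882+.2233*.060,.073+.9748*.060,.0615],-12.85)
s=snapshot('scene');t=snapshot('top')
b=cv2.resize(s[150:250,400:540],None,fx=5,fy=5,interpolation=cv2.INTER_CUBIC)
cv2.imwrite('pics/e1.png',b[:,:,::-1]);cv2.imwrite('pics/e2.png',s[:,:,::-1]);cv2.imwrite('pics/e3.png',cv2.resize(t[80:190,100:280],None,fx=4.4,fy=4.4,interpolation=cv2.INTER_CUBIC)[:,:,::-1])"
```

```text
t 16.18 pos [ 0.5561 -0.0648  0.2116] q [-0.22  0.11  1.37  0.    1.66  0.01] w 0.0613 F [-0.1  0.6  0.1]
axes x,y,z [[0.0, 0.0, -1.0], [0.226, 0.974, 0.0], [0.974, -0.226, -0.0]]
world d mm [  45.5  196.3 -150.1] shift(now axes) cm [ 1.502e+01  2.014e+01 -1.000e-02] shift(goal axes) [15.01 20.15  0.07] turn [-0.004 -0.    -0.   ]
```

View pics/e1.png

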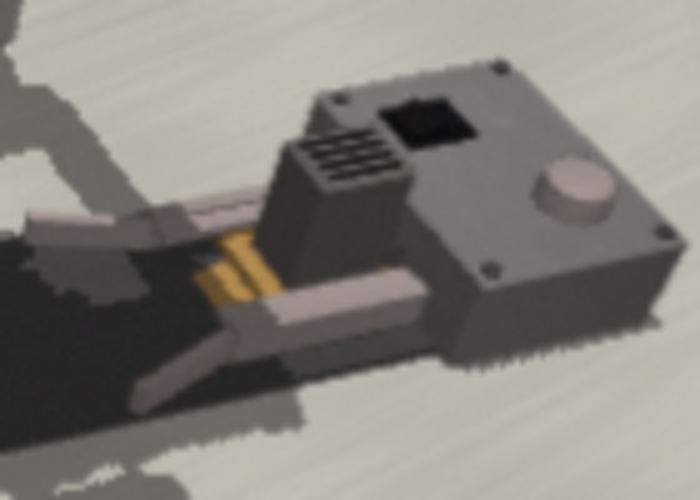

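View pics/e2.png

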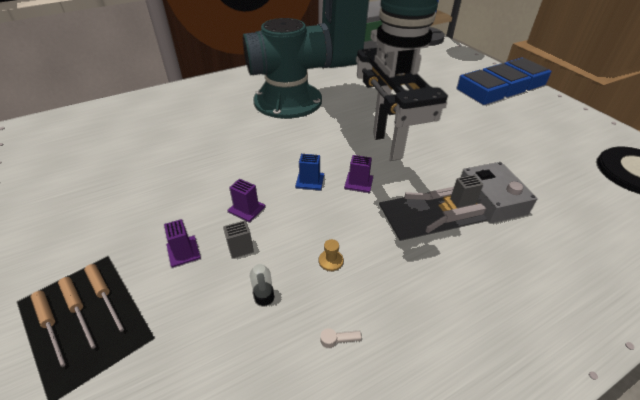

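View pics/e3.png

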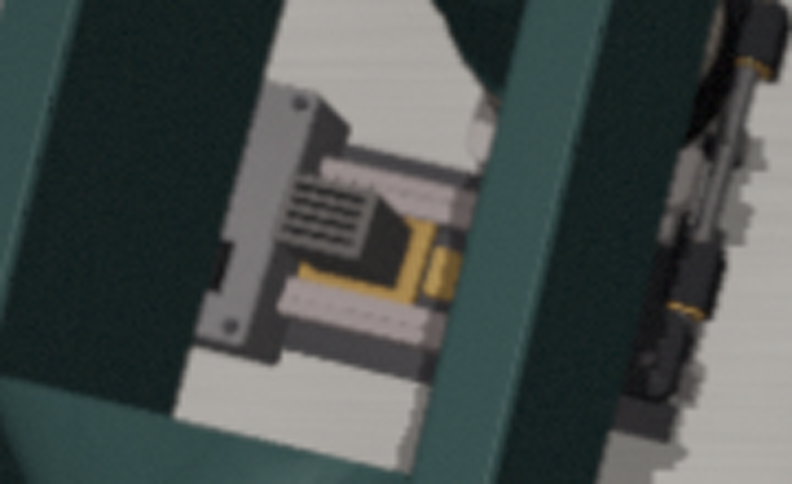

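Run:
```python
from h import *
cr=lambda p,s,o:(np.array(p,float)+.5)/s-.5+np.array(o)
e=np.array([.2233,.9748]);o=np.array([.5882,.073])
P=onz('top',cr([(438,223),(415,304)],4.4,(100,80)),.014); print('foot rear dock x',((P[:,:2]-o)@e*1e3).round(1),'->centre +30')
P=onz('top',cr([(295,173),(376,200),(357,257),(278,238)],4.4,(100,80)),.074); print('housing centre dock x',((P[:,:2].mean(0)-o)@e*1e3).round(1))
robot.close_job()
```

```text
foot rear dock x [27.9 27.3] ->centre +30
housing centre dock x 57.8
the job is handed in; nothing more can be done
```

I picked up the brass-footed grey module, set it on the open end of the rail and slid it against the box. I then let go, backed the arm clear and handed the job in at about 16 s, well under the 38 s limit.

**Home position:** Pushing forward, the module stopped with the tool at dock x of about 60 mm, and the push force rose to about 11 N.

**Catch:** A gentle back-tug moved the tool about 3.7 mm. It then stalled, with the pull rising to about 7 N, so the catch is up. I pushed the module back to the stop before opening the fingers.

**Final pictures:** The module stands in the channel against the box with the catch visible just behind its foot. The tube is upright and nothing else appears to have moved.

**Disagreement:** The last picture measurements put the module's centre at dock x 57.6 to 57.8 mm, about 2 mm short of the tool reading but within the 2 mm calibration error. Both readings fit the 57.5 to 60 mm home range, though the picture one only just does.

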